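Set the grind dial by clicks and snap the hopper lid on

ROBOT

A 6-joint arm with a two-finger parallel gripper is mounted at the origin on a cart in front of the work surface, level with it; the furniture and walls round the work are solid. World frame = base frame: x ahead of the robot, y to its left, z up, the work surface at z = 0. Lengths are in m, angles in rad, forces in N, time in s.
With the tool pointing down it reaches from about 0.35 to 0.85 m from the base axis. Payload 8.1 kg.
Tool frame: the origin (TCP) lies at the very end of the fingers, on their centre line; the grasp point (between the pads) lies 19 mm behind it; z points along the fingers, y is the direction in which the jaws open and shut (so a half turn about z gives the same grasp; the last joint's range is limited). The gripper opens to 85 mm and grips with 20 to 120 N. Pads are 22 mm wide; open, the fingers measure 114 mm over their backs; the gripper's body (76 mm by 85 mm) begins 54 mm behind the grasp point. The pads swing forward as they close: fully open they stand 13 mm farther back than shut.
Start: joints at [1.233, 0.13, 1.488, -0, 1.523, -0.085], TCP at [0.15, 0.581, 0.231] pointing down, gripper open.
Joint ranges: [-2.96, 2.96], [-0.89, 2.26], [0.02, 2.5], [-1.34, 4.48], [0, 2.73], [-2.66, 2.66]. Speed limits (rad/s): [2.39, 2.39, 2.79, 3.14, 3.14, 3.14].

INTERFACE

Orientations are given as a unit quaternion [x, y, z, w].
In Python, from cell import arm, imaging, finder gives the robot as it stands.
- The arm moves only by the shell command python3 -m crank 'ROWS'. ROWS is JSON, one flat list of numbers, 7 for each row, row after row: the shift along the tool's x, y, z in m, then the turn, a rotation vector about the tool's x, y, z in degrees, then the opening, from 0 (shut) to 1 (fully open). In form: [x, y, z, ax, ay, az, hand, x, y, z, ax, ay, az, hand, ...]. A call has 1 to 20 rows; each row is the pose to reach, as a shift and turn from the pose measured when the call began, along the tool's axes at that moment; what a row does not reach only later rows make up. A row lasts 1/10 s, in which the tool goes at most 50 mm and 8.59 degrees, less where a joint would pass 70% of its speed; a pose out of reach is approached as far as the arm can. A call with a gripper value outside its range is refused whole. The fingers move at their own pace and stop on an object; the grip force is fixed at half the most. Time passes only in rows, so rows that repeat a pose let the fingers close. It gives the time, the measured TCP pose, the force and the opening at its end, in the units of the state.
- arm.sense(): the state, without advancing time (a new reading comes with each control period).
- imaging.capture(name): name is "scene" or "top"; returns a dict with "image" (400x640x3 uint8, red, green, blue), "depth" (400x640 float32, m along the optical axis (not along the pixel's ray), 0 where there is no reading), "camera_matrix" (3x3 intrinsics, pixels), "dist_coeffs" ([k1, k2, p1, p2, k3] as OpenCV has them; the pictures are not rectified), "R" (3x3) and "t" (3): a world point X has camera coordinates R X + t. Camera axes: x right, y down, z forward; pixel columns grow to the right and rows downward; lengths in m; the calibration is good to about 2 mm. A picture is of the moment at which its call begins.
- arm.close_job(): hands the job in, once; it reports no verdict.
Trained networks look in the newest picture that a camera, given by its name, has taken for a name from the list of things; names that differ only in an ending like _2 or _b are one class to them, and where a whole thing is asked for, a point or a joint stands for the part that bears it (a point fixed in the world has none). Each returns a list of dicts, best first, with "conf" (0 to 1); they miss things now and then, are a little off and sometimes report something else, mostly with a low value. They report only what shows in the picture. A call takes as long as a camera call.
- finder.outline_of(thing, camera): "mask" (400x640 bool, what is visible of it) and "uv" ([column, row] in pixels, amid what is visible of it).
- finder.place_of(thing, camera): "uv" ([column, row] in pixels: a listed point, or the origin of a listed thing).
The state is a dict: "t": time; "joints": joint angles; "qvel": joint speeds; "effort": joint torques, N m; "eef_pos": TCP position; "tcp_rot": TCP orientation; "contact_force": force on the tool from outside, world axes, zero at the start; "wrist_torque": the same for the moment, N m; "gripper_width": opening from 0.0 (shut) to 1.0 (fully open).
Only numpy, scipy, OpenCV 4.12 (cv2) and the standard library are available. Lean on these libraries where they do the work, as an engineer would, in place of code of your own. Each camera call takes 0.05 s, during which the arm holds its last target.

TASK

Get the coffee grinder ready for a coarse brew: turn its grind dial to the sixth click from the fine end stop, counting the stop itself as zero, and leave it resting in that click. Also put the black lid with the orange grip squarely over the clear hopper and press it down until both spring clips have snapped over its ends. Leave the mug, the tub and the fruit where they are.

Things in the scene. Friction and masses are not known exactly. Their poses are not given: they have to be found in the camera images.
- grinder: Coffee grinder, fixed on the worktop: low grey body 190 (x) x 300 (y) x 70 mm high with a black deck. Origin at the centre of its underside, z up, front faces -x. On the deck at (0, +72 mm) stands a clear open hopper box 116 (x) x 80 (y) mm, rim 105 mm above the worktop; at (0, -86 mm) is the grind dial.
- hopper_rim (a point): Centre of the hopper's mouth, at rim height, axes as the grinder's. The lid's underside centre belongs here, with the lid's long (x) axis along the grinder's x axis, either way round.
- clip_front (a point): Steel spring clip, 30 mm wide (y), at the front (-x) end of the hopper; this point is the tip of its barb, 59 mm from the hopper's centre and 117 mm above the worktop. Above the barbs the clips flare outward to lead the lid in, up to 140 mm above the worktop. The two barbs stand 118 mm apart; each gives way outward by 3 mm for about 4 N and springs back over the lid.
- clip_rear (a point): The same on the clip at the rear (+x) end of the hopper.
- dial (a joint): Angle of the grind dial in rad. 0 is the fine end stop; grows clockwise seen from above (coarser). A click every 22.5 deg (0.3927 rad): click n is at 0.3927 n, the coarse stop is click 9. Ten white dots, growing from fine to coarse, mark them. A sprung ball holds it in each click (about 0.2 N m to leave) and pulls it into the nearest when let go. Starts at click 3 or below.
- dial_grip (a point): Point on the dial's upright axis at the height to grip, 110 mm above the worktop. The knob is a black cylinder 48 mm in diameter, from 85 to 128 mm above the worktop, on a skirt 82 mm in diameter whose top is at 85 mm; grip anywhere round it.
- dial_pointer (a point): Outer end of the white pointer line on the dial's skirt, 40 mm from the axis. At click 0 it points 101 deg anticlockwise (seen from above) from the grinder's +x axis.
- hopper_lid: Loose lid, 100 to 210 g, lying flat: black plate 124 (x) x 100 (y) x 8 mm its +-x ends rounded below and flat on top, origin at the centre of its underside, z up. On it stands an orange grip rib 70 mm long (x), 16 mm thick (y), its top 44 mm above the lid's underside. Pressing it home between the clips takes about 10 N; released, it stays.
- lid_rib (a point): Point in the middle of the orange rib, 34 mm above the lid's underside; axes as the lid's: the rib runs along x and is gripped across y.
- mug: Purple mug, 84 x 123 x 100 mm, origin under its centre; stays where it is.
- tub: White tub with a black band, 71 mm in diameter, 104 mm high, origin under its centre; stays where it is.
- mandarin: Mandarin, 61 mm; stays where it is.
- lemon: Lemon, 71 mm long; stays where it is.

How it is judged:
At the end, for the whole second after the job is handed in: The dial rests in click 6 (2.356 rad, within 0.12), and the lid lies at rest on the hopper rim under both clips: its underside within 3.5 mm of the rim, its centre within 6 mm along x and 10 mm along y of the hopper's, turned less than 0.12 rad from it, tilted less than 0.05 rad (value of joint dial between 2.236 and 2.476 rad and z of hopper_lid in the frame of hopper_rim between -0.003 and 0.0035 m and x of hopper_lid in the frame of hopper_rim between -0.006 and 0.006 m and y of hopper_lid in the frame of hopper_rim between -0.01 and 0.01 m and angle between the x axis of hopper_lid and the x axis of hopper_rim, either way round below 0.12 rad and angle between hopper_lid's own z axis and vertical below 0.05 rad and linear speed of hopper_lid below 0.02 m/s); the robot touches nothing.
It fails at once if mug, tub, mandarin or lemon is moved by more than 30 mm (distance of any of mug, tub, mandarin, lemon from where it was at the start of the episode above 0.03 m).
It also fails if it takes over 64 s, if anything falls off the work surface, if the arm or the gripper's body presses on something with over 40 N, if the wrist force passes 120 N, or if a joint passes its speed limit or range.

## Working session

There is one attempt and no reset: what is moved stays moved. The work goes in short steps, Python scripts to look and compute and a shell command to move; the robot and the scene stay as the last step left them, time stands still between calls to the robot, and variables do not carry over. Pictures are saved under pics/ and viewed, and the job is handed in when it is done.

```bash
ls; mkdir -p pics; python3 - <<'E'
from cell import arm, imaging, finder
import cv2,numpy as np
print(arm.sense())
for c in ["scene","top"]:
    d=imaging.capture(c); cv2.imwrite(f"pics/{c}0.png",d["image"][:,:,::-1])
    print(c,d["camera_matrix"].tolist(),d["dist_coeffs"],d["R"].tolist(),d["t"])
    for n in ["grinder","hopper_rim","clip_front","clip_rear","dial_grip","dial_pointer","hopper_lid","lid_rib","mug","tub","mandarin","lemon"]:
        print(n,[(np.round(r["uv"],1).tolist(),round(r["conf"],2)) for r in finder.place_of(n,c)][:3])
E
```

```text
pics
{'t': 0.0, 'joints': array([ 1.23265530e+00,  1.31166583e-01,  1.48931956e+00, -1.41597299e-05,
        1.52297092e+00, -8.53796733e-02]), 'qvel': array([ 0.00085776, -0.0002326 , -0.00026337, -0.00038692, -0.00080278,
        0.001159  ]), 'effort': array([ 7.34500336e-04, -5.69395924e+01, -5.00552237e+01, -5.13634916e-05,
        1.44062773e-02, -2.08222849e-05]), 'eef_pos': array([0.14983296, 0.58041452, 0.23021906]), 'tcp_rot': array([ 1.26044123e-01,  9.92024198e-01, -9.12869411e-04, -1.89018806e-04]), 'contact_force': array([-0.07671198, -0.38743858,  0.03097138]), 'wrist_torque': array([-0.05276804,  0.07809187,  0.04846266]), 'gripper_width': 1.0012574706851773}
scene [[384.7043744353738, 0.0, 316.45113449199346], [0.0, 384.7043744353738, 198.62219582887846], [0.0, 0.0, 1.0]] [-0.05374381  0.          0.          0.          0.        ] [[0.7020924624879199, -0.7120805538133801, 0.002731116709074247], [-0.44623771659879374, -0.4429609045635027, -0.7775972847901272], [0.5549216831250544, 0.5447264652181987, -0.6287567126389536]] [-0.37905198  0.31857276  0.93576417]
grind
[... 616 characters left out ...]
98718581964, -0.9997454011714827, 0.0011856721211962848], [-0.991114323461436, -0.0224937445233177, -0.13109702241813148], [0.13109031547558428, 0.001778846196506655, -0.991368833933527]] [-0.0375472   0.56687935  1.32932685]
grinder [([334.9, 188.5], 0.92)]
hopper_rim [([307.8, 187.2], 0.71)]
clip_front [([305.4, 204.9], 0.57)]
clip_rear [([307.4, 162.4], 0.81)]
dial_grip [([365.4, 186.1], 0.57), ([211.3, 228.2], 0.3)]
dial_pointer [([351.0, 190.6], 0.95)]
hopper_lid [([210.7, 227.5], 0.76), ([432.5, 266.9], 0.53)]
lid_rib [([208.9, 223.1], 0.87)]
mug [([228.3, 153.7], 0.77)]
tub [([453.0, 224.4], 0.96)]
mandarin [([185.9, 158.0], 0.82)]
lemon [([432.7, 267.2], 0.6), ([212.0, 228.7], 0.22)]
```

View pics/scene0.png

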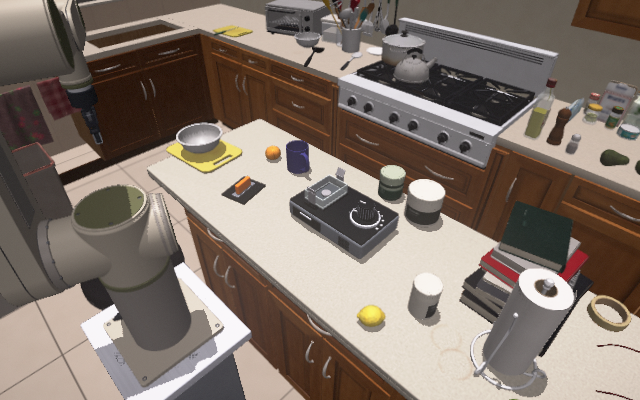

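View pics/top0.png

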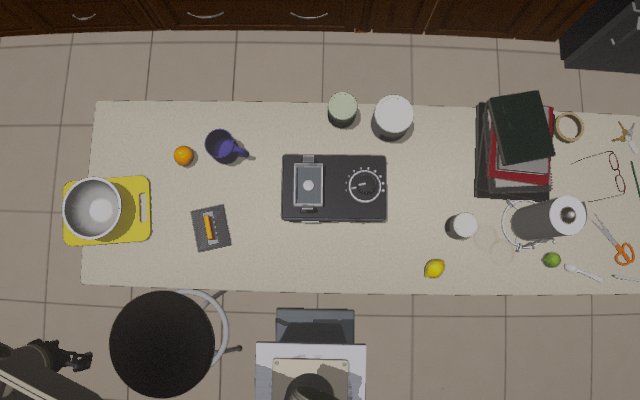

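```bash
cat > h.py <<'E'
from cell import arm, imaging, finder
import cv2,numpy as np
from scipy.spatial.transform import Rotation as Ro
def ray(d,uv):
    p=cv2.undistortPoints(np.array(uv,float).reshape(-1,1,2),d["camera_matrix"],d["dist_coeffs"]).reshape(-1,2)
    v=np.c_[p,np.ones(len(p))]@d["R"]; return -d["R"].T@d["t"],v
def onz(d,uv,z):
    c,v=ray(d,uv); return c+v*((z-c[2])/v[:,2])[:,None]
def cloud(d,mask=None):
    m=d["depth"]>0
    if mask is not None:m&=mask
    r,c=np.nonzero(m); o,v=ray(d,np.c_[c,r]); return o+v*d["depth"][r,c][:,None]
def proj(d,X):
    return cv2.projectPoints(np.array(X,float).reshape(-1,1,3),cv2.Rodrigues(d["R"])[0],d["t"],d["camera_matrix"],d["dist_coeffs"])[0].reshape(-1,2)
E
python3 - <<'E'
from h import *
H=dict(grinder=0,hopper_rim=.105,clip_front=.117,clip_rear=.117,dial_grip=.11,dial_pointer=.085,hopper_lid=0,lid_rib=.034,mug=0,tub=0,mandarin=0,lemon=0)
for c in ["top","scene"]:
    d=imaging.capture(c)
    for n,z in H.items():
        for r in finder.place_of(n,c)[:2]: print(c,n,round(r["conf"],2),onz(d,r["uv"],z)[0].round(4))
    for n in ["grinder","hopper_lid"]:
        o=finder.outline_of(n,c)
        if o:
            P=cloud(d,o[0]["mask"])
            for lo,hi in [(.004,.014),(.035,.055),(.06,.08)]:
                Q=P[(P[:,2]>lo)&(P[:,2]<hi)]
                if len(Q)>10:
                    b=cv2.minAreaRect((Q[:,:2]*1000).astype(np.float32)); print(c,n,lo,len(Q),np.median(Q[:,2]),b)
    if c=="top":
        i=d["image"]
        a=cv2.resize(i[140:235,270:400],None,fx=4,fy=4,interpolation=2); b=cv2.resize(i[195:260,180:240],None,fx=4,fy=4,interpolation=2)
        im=np.zeros((400,800,3),np.uint8); im[:380,:520]=a; im[:260,530:770]=b; cv2.imwrite("pics/crop1.png",im[:,:,::-1])
E
```

```text
top grinder 0.57 [ 0.5981 -0.0546  0.    ]
top hopper_rim 0.71 [0.5906 0.0092 0.105 ]
top clip_front 0.55 [0.5384 0.0157 0.117 ]
top clip_rear 0.46 [0.5905 0.0152 0.117 ]
top dial_grip 0.64 [ 0.5942 -0.1442  0.11  ]
top dial_pointer 0.94 [ 0.5965 -0.0993  0.085 ]
top dial_pointer 0.18 [ 0.3697 -0.3277  0.085 ]
top hopper_lid 0.55 [0.4669 0.3089 0.    ]
top lid_rib 0.62 [0.4818 0.3089 0.034 ]
top mug 0.95 [0.697 0.254 0.   ]
top mug 0.19 [ 0.3789 -0.3446  0.    ]
top tub 0.69 [ 0.4983 -0.4225  0.    ]
top tub 0.37 [ 0.6114 -0.0576  0.    ]
top mandarin 0.76 [0.681  0.3942 0.    ]
top lemon 0.63 [ 0.3775 -0.3472  0.    ]
top grinder 0.035 102 0.051163461303344704 ((597.2005615234375, -56.6717529296875), (193.8406982421875, 301.8619079589844), 1.6423183679580688)
top grinder 0.06 5363 0.07092393778349049 ((597.942626953125, -55.840911865234375), (190.11102294921875, 298.7662353515625), 0.3157773017883301)
top hopper_lid 0.004 1111 0.008638429515169355 ((475.56756591796875, 303.6044921875), (125.23131561279297, 102.00530242919922), 13.61500358581543)
top hopper_lid 0.035 145 0.0432806559
[... 804 characters left out ...]
3002273248 ((532.3146362304688, -98.701904296875), (148.9416961669922, 336.73773193359375), 31.991697311401367)
scene grinder 0.035 548 0.04583169328124859 ((531.8634033203125, -97.09756469726562), (158.45838928222656, 347.7898864746094), 31.70429039001465)
scene grinder 0.06 2647 0.07028468610752747 ((597.7151489257812, -57.482666015625), (189.50474548339844, 296.739501953125), 0.9179467558860779)
scene hopper_lid 0.004 465 0.00830107589403839 ((477.9316711425781, 302.1912536621094), (126.25994110107422, 104.05158996582031), 14.481112480163574)
scene hopper_lid 0.035 74 0.042534954263817704 ((475.49786376953125, 301.5636291503906), (66.60214233398438, 18.31652069091797), 14.035518646240234)
```

View pics/crop1.png

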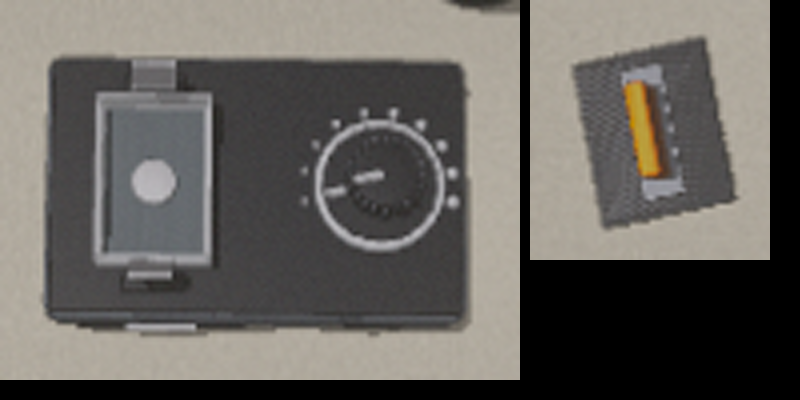

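```bash
python3 - <<'E'
from h import *
for c in ["top","scene"]:
    d=imaging.capture(c); P=cloud(d)
    B=(abs(P[:,0]-.598)<.11)&(abs(P[:,1]+.057)<.16)
    for nm,lo,hi,y0,y1 in [("rim",.095,.111,-.04,.075),("knobtop",.122,.136,-.18,-.09),("skirt",.078,.09,-.21,-.08),("clips",.115,.145,-.03,.06)]:
        Q=P[B&(P[:,2]>lo)&(P[:,2]<hi)&(P[:,1]>y0)&(P[:,1]<y1)]
        if len(Q)>8:
            print(c,nm,len(Q),np.median(Q[:,2]).round(4),[np.round(v,1) for v in cv2.minAreaRect((Q[:,:2]*1000).astype(np.float32))], cv2.minEnclosingCircle((Q[:,:2]*1000).astype(np.float32)))
    # overlay hypothesised model points
    R=Ro.from_euler('z',.01).as_matrix(); o=np.array([.598,-.0565,0])
    pts=[[-.095,-.15,.07],[.095,-.15,.07],[.095,.15,.07],[-.095,.15,.07],[-.058,.032,.105],[.058,.032,.105],[.058,.112,.105],[-.058,.112,.105],[-.059,.072,.117],[.059,.072,.117]]
    pts+= [[.024*np.cos(t),-.086+.024*np.sin(t),.128] for t in np.arange(0,6.28,.5)]
    pts+= [[.04*np.cos(t),-.086+.04*np.sin(t),.085] for t in np.radians(101-22.5*np.arange(10))]
    uv=proj(d,np.array(pts)@R.T+o); u0,v0=(uv.min(0)-15).astype(int); u1,v1=(uv.max(0)+15).astype(int)
    im=cv2.resize(d["image"][v0:v1,u0:u1],None,fx=5,fy=5,interpolation=2)[:,:,::-1].copy()
    for p in uv: cv2.circle(im,tuple(np.int32((p-[u0,v0]+.5)*5)),2,(0,0,255),-1)
    cv2.imwrite(f"pics/ov_{c}.png",im); print(im.shape)
E
```

```text
top rim 241 0.1051 [array([597.3,  16.5]), array([116.5,  79.5]), np.float64(0.8)] ((597.7125244140625, 16.81560516357422), 69.55947875976562)
top knobtop 241 0.1282 [array([ 599. , -141.4]), array([46.3, 46.1]), np.float64(22.5)] ((599.552734375, -142.1658935546875), 24.640453338623047)
top skirt 492 0.0845 [array([ 584.2, -146. ]), array([122.8,  89.3]), np.float64(15.4)] ((578.531005859375, -135.2984161376953), 67.28703308105469)
top clips 119 0.13 [array([597.8,  16.4]), array([145.1,  27.6]), np.float64(0.4)] ((597.6734619140625, 15.862528800964355), 73.63032531738281)
(490, 685, 3)
scene rim 313 0.1027 [array([598.5,  17.8]), array([136.9,  87.2]), np.float64(0.6)] ((597.5830078125, 16.52398109436035), 69.53544616699219)
scene knobtop 157 0.1283 [array([ 599. , -142.3]), array([46.9, 46.5]), np.float64(39.4)] ((598.5948486328125, -141.92694091796875), 25.723237991333008)
scene skirt 314 0.0844 [array([ 593.3, -148.1]), array([75.1, 89.3]), np.float64(39.1)] ((599.7560424804688, -142.20460510253906), 46.46977996826172)
scene clips 109 0.127 [array([598.2,  15.7]), array([146.7,  32.2]), np.float64(1.9)] ((598.7763061523438, 14.753485679626465), 74.14845275878906)
(515, 715, 3)
```

View pics/ov_top.png

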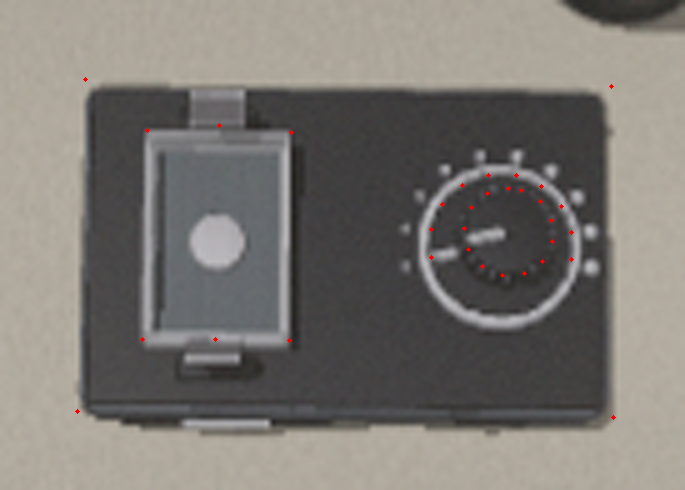

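View pics/ov_scene.png

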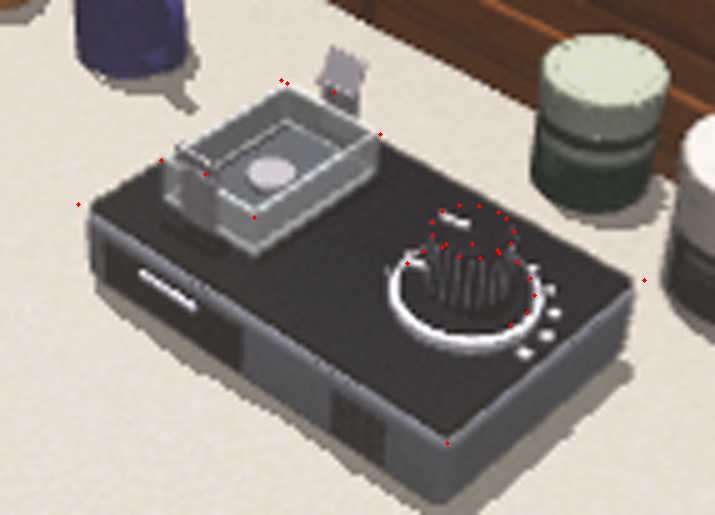

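```bash
cat > go.py <<'E'
from h import *
import sys
# target: x y z(m) yaw of tool x (deg)
x,y,z,w=map(float,sys.argv[1:5]); s=arm.sense()
R0=Ro.from_quat(s["tcp_rot"]); c,n=np.cos(np.radians(w)),np.sin(np.radians(w))
Rt=Ro.from_matrix(np.array([[c,n,0],[n,-c,0],[0,0,-1]]))
print("t",s["t"],"pos",s["eef_pos"].round(4),"F",s["contact_force"].round(1),"j",s["joints"].round(2),"g",round(float(s["gripper_width"]),3))
print("yawx",np.degrees(np.arctan2(*R0.as_matrix()[[1,0],0])).round(2))
print("shift",R0.inv().apply(np.array([x,y,z])-s["eef_pos"]).round(4),"turn",np.degrees((R0.inv()*Rt).as_rotvec()).round(2))
E
python3 go.py 0.4757 0.3027 0.10 194.3
```

```text
t 2.9 pos [0.15   0.5809 0.2313] F [0.3 0.5 0.8] j [ 1.23  0.13  1.49  0.    1.52 -0.09] g 0.997
yawx 165.51
shift [-0.3849 -0.1879  0.1313] turn [  0.    -0.   -28.79]
```

```bash
python3 -m crank '[-0.043,-0.021,0.015,0,0,-3.2,1, -0.086,-0.042,0.029,0,0,-6.4,1, -0.129,-0.063,0.044,0,0,-9.6,1, -0.172,-0.084,0.058,0,0,-12.8,1, -0.215,-0.105,0.073,0,0,-16,1, -0.258,-0.126,0.088,0,0,-19.2,1, -0.301,-0.147,0.103,0,0,-22.4,1, -0.344,-0.168,0.117,0,0,-25.6,1, -0.385,-0.188,0.131,0,0,-28.8,1, -0.385,-0.188,0.131,0,0,-28.8,1, -0.385,-0.188,0.131,0,0,-28.8,1, -0.385,-0.188,0.131,0,0,-28.8,1]'; python3 go.py 0.4757 0.3027 0.017 194.3
```

```text
t: 4.1
eef_pos: [0.4755, 0.3032, 0.1006]
tcp_rot: [-0.125, 0.992, 0.0, 0.0]
contact_force: [-0.2, 0.1, -0.2]
gripper_width: 1.0
t 4.1 pos [0.4755 0.3032 0.1006] F [-0.2  0.1 -0.2] j [ 0.48  0.13  1.73  0.    1.28 -1.34] g 1.0
yawx -165.69
shift [-0.0001 -0.0006  0.0836] turn [0.03 0.01 0.01]
```

```bash
python3 -m crank '[0,-0.001,0.03,0,0,0,1, 0,-0.001,0.06,0,0,0,1, 0,-0.001,0.08,0,0,0,1, 0,-0.001,0.084,0,0,0,1, 0,-0.001,0.084,0,0,0,1, 0,-0.001,0.084,0,0,0,0, 0,-0.001,0.084,0,0,0,0, 0,-0.001,0.084,0,0,0,0, 0,-0.001,0.084,0,0,0,0, 0,-0.001,0.084,0,0,0,0, 0,-0.001,0.084,0,0,0,0, 0,-0.001,0.084,0,0,0,0, 0,-0.001,0.084,0,0,0,0]'; python3 go.py 0.4757 0.3027 0.2 194.3
```

```text
t: 5.4
eef_pos: [0.4763, 0.3024, 0.0173]
tcp_rot: [-0.124, 0.992, 0.0, 0.001]
contact_force: [-0.6, -0.4, 5.2]
gripper_width: 0.174
t 5.4 pos [0.4763 0.3024 0.0173] F [-0.6 -0.4  5.2] j [ 0.47  0.24  1.77  0.    1.12 -1.35] g 0.174
yawx -165.7
shift [ 0.0003  0.0005 -0.1827] turn [0.03 0.07 0.  ]
```

```bash
python3 -m crank '[0,0,-0.01,0,0,0,0, 0,0,-0.03,0,0,0,0, 0,0,-0.07,0,0,0,0, 0,0,-0.11,0,0,0,0, 0,0,-0.15,0,0,0,0, 0,0,-0.19,0,0,0,0, 0,0,-0.2,0,0,0,0, 0,0,-0.2,0,0,0,0, 0,0,-0.2,0,0,0,0]'; python3 - <<'E'
from h import *
d=imaging.capture("scene"); cv2.imwrite("pics/lift.png",cv2.resize(d["image"][60:260,150:450],None,fx=2.5,fy=2.5)[:,:,::-1])
d=imaging.capture("top"); cv2.imwrite("pics/lift_t.png",cv2.resize(d["image"][120:300,130:400],None,fx=2.5,fy=2.5)[:,:,::-1])
E
python3 go.py 0.5975 0.016 0.2 180.6
```

```text
t: 6.3
eef_pos: [0.4753, 0.3019, 0.2155]
tcp_rot: [-0.124, 0.992, 0.0, -0.001]
contact_force: [0.2, -0.6, -2.7]
gripper_width: 0.177
t 6.4 pos [0.4748 0.3016 0.2144] F [ 0.3 -0.7 -2.9] j [ 0.47  0.04  1.61  0.    1.49 -1.35] g 0.179
yawx -165.7
shift [-0.0484 -0.307   0.0144] turn [-0.04 -0.18 13.7 ]
```

View pics/lift.png

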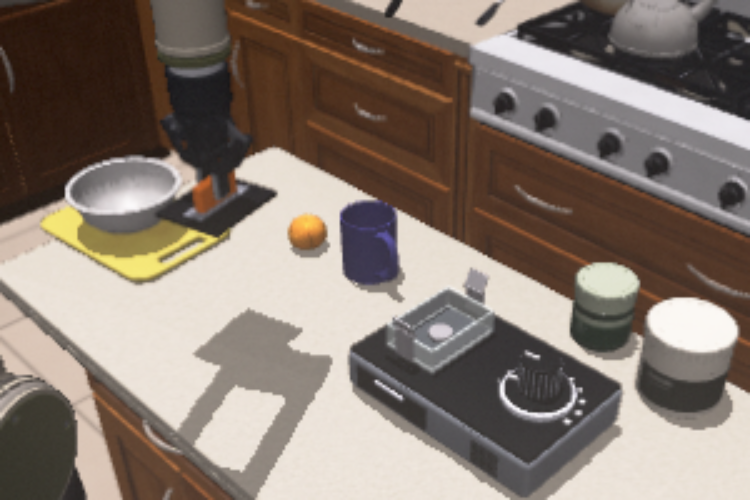

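View pics/lift_t.png

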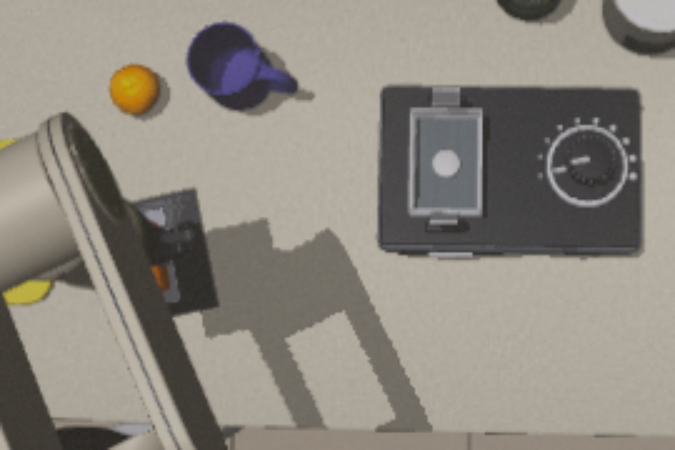

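```bash
python3 -m crank '[-0.003,-0.02,0,0,0,1,0, -0.009,-0.06,0,0,0,2.5,0, -0.016,-0.1,0,0,0,4.5,0, -0.023,-0.145,0,0,0,6.5,0, -0.03,-0.19,0,0,0,8.5,0, -0.037,-0.235,0,0,0,10.5,0, -0.043,-0.275,0,0,0,12.3,0, -0.047,-0.3,0,0,0,13.4,0, -0.048,-0.307,0,0,0,13.7,0, -0.048,-0.307,0,0,0,13.7,0, -0.048,-0.307,0,0,0,13.7,0, -0.048,-0.307,0,0,0,13.7,0]'; cat > lidpose.py <<'E'
from h import *
for c in ["scene","top"]:
    d=imaging.capture(c)
    o=finder.outline_of("hopper_lid",c); k=finder.place_of("hopper_lid",c); r=finder.place_of("lid_rib",c)
    print(c,[(q["uv"],round(q["conf"],2)) for q in k[:2]],[(q["uv"],round(q["conf"],2)) for q in r[:2]])
    if o:
        P=cloud(d,o[0]["mask"]); P=P[(abs(P[:,0]-.6)<.12)&(abs(P[:,1]-.016)<.12)]; print(len(P),"z pct",np.percentile(P[:,2],[2,25,50,75,98]).round(4))
        h=np.histogram(P[:,2],bins=np.arange(.09,.26,.004)); zp=h[1][h[0].argmax()]+.002
        Q=P[abs(P[:,2]-zp)<.005]; print("plate z",np.median(Q[:,2]).round(4),[np.round(v,1) for v in cv2.minAreaRect((Q[:,:2]*1000).astype(np.float32))])
        A=np.c_[Q[:,:2],np.ones(len(Q))]; print("tilt",np.linalg.lstsq(A,Q[:,2],rcond=None)[0][:2].round(3))
    i=d["image"]; u,v=proj(d,[[.5975,.016,.15]])[0].astype(int)
    cv2.imwrite(f"pics/{__import__('sys').argv[1]}_{c}.png",cv2.resize(i[v-60:v+60,u-80:u+80],None,fx=4.5,fy=4.5,interpolation=2)[:,:,::-1])
E
python3 lidpose.py hov; python3 go.py 0.5975 0.016 0.2 180.6
```

```text
t: 7.6
eef_pos: [0.5965, 0.0174, 0.2139]
tcp_rot: [-0.006, 1.0, -0.0, -0.002]
contact_force: [0.5, 0.3, -0.7]
gripper_width: 0.177
scene [([324.4, 162.8], 0.55)] [([328.6, 151.8], 0.89), ([336.8, 178.2], 0.62)]
741 z pct [0.1994 0.2043 0.2054 0.2068 0.2405]
plate z 0.205 [array([598. ,  16.4]), array([126.9, 101.7]), np.float64(0.3)]
tilt [0.002 0.009]
top [([309.1, 178.0], 0.63)] [([304.9, 173.9], 0.62)]
t 8.0 pos [0.5971 0.0162 0.2145] F [-0.6 -0.7 -1.9] j [-0.06  0.13  1.52 -0.    1.5  -1.64] g 0.178
yawx -179.38
shift [-0.0004 -0.0002  0.0145] turn [-0.06 -0.16  0.02]
```

View pics/hov_scene.png

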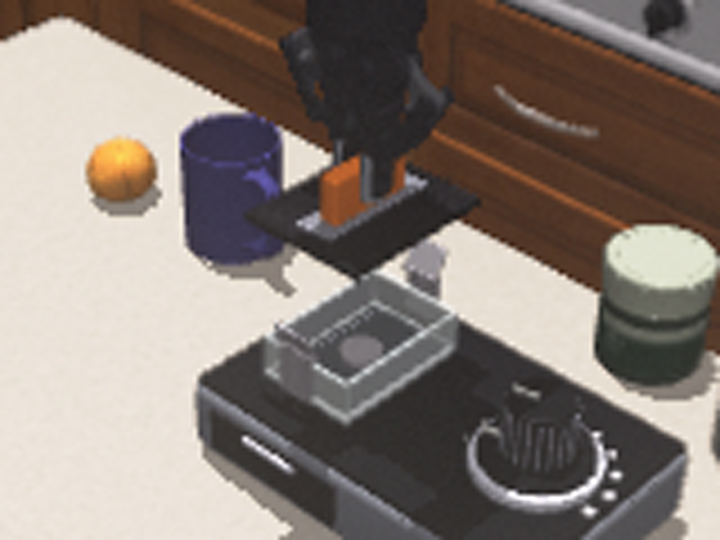

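View pics/hov_top.png

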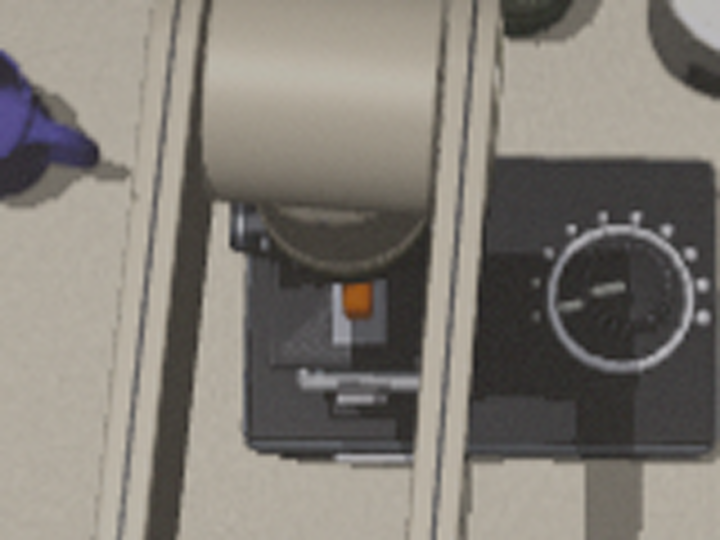

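```bash
python3 -m crank '[0,0,0.02,0,0,0,0, 0,0,0.045,0,0,0,0, 0,0,0.06,0,0,0,0, 0,0,0.07,0,0,0,0, 0,0,0.074,0,0,0,0, 0,0,0.074,0,0,0,0]'; python3 lidpose.py low; python3 go.py 0.5975 0.016 0.122 180.6
```

```text
t: 8.6
eef_pos: [0.5968, 0.0161, 0.1404]
tcp_rot: [-0.005, 1.0, -0.001, -0.002]
contact_force: [-0.7, -0.6, -0.6]
gripper_width: 0.175
scene [([325.2, 182.1], 0.86)] [([323.3, 172.5], 0.97)]
681 z pct [0.1279 0.1306 0.1318 0.1335 0.1673]
plate z 0.1315 [array([598.3,  15.6]), array([126.2, 102.9]), np.float64(0.7)]
tilt [-0.003  0.002]
top [([307.7, 183.8], 0.81)] [([306.3, 176.9], 0.56), ([330.0, 191.3], 0.38)]
612 z pct [0.128  0.1316 0.1333 0.1352 0.1694]
plate z 0.133 [array([564.5,  21.4]), array([88.5, 57.5]), np.float64(89.2)]
tilt [-0.002  0.003]
t 9.0 pos [0.5972 0.0161 0.1411] F [ 0.   0.7 -1. ] j [-0.06  0.18  1.6  -0.    1.36 -1.64] g 0.177
yawx -179.38
shift [-0.0004 -0.0001  0.0191] turn [-0.07 -0.11  0.02]
```

View pics/low_scene.png

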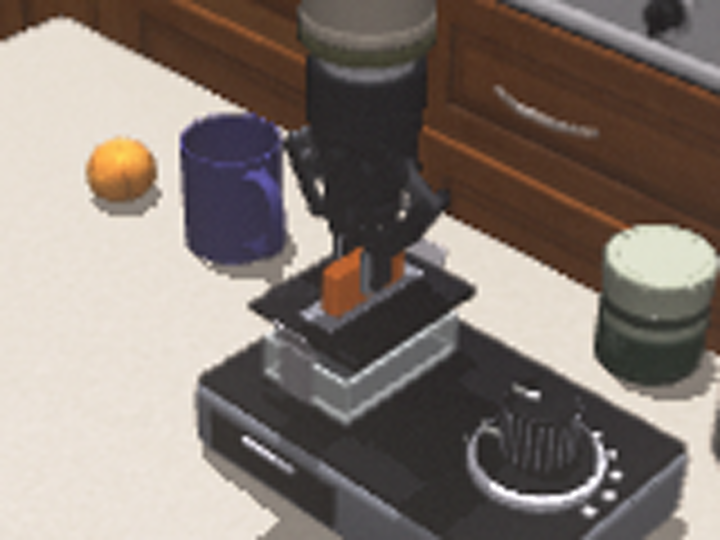

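```bash
python3 -m crank '[0,0,0.004,0,0,0,0, 0,0,0.008,0,0,0,0, 0,0,0.012,0,0,0,0, 0,0,0.015,0,0,0,0, 0,0,0.018,0,0,0,0, 0,0,0.02,0,0,0,0, 0,0,0.02,0,0,0,0]'; python3 lidpose.py pr; python3 go.py 0.5975 0.016 0.122 180.6
```

```text
t: 9.7
eef_pos: [0.5974, 0.016, 0.1223]
tcp_rot: [-0.005, 1.0, -0.001, -0.001]
contact_force: [-4.5, -0.1, 8.2]
gripper_width: 0.177
scene [([326.7, 184.9], 0.93)] [([324.7, 176.6], 0.68), ([315.3, 191.4], 0.66)]
661 z pct [0.1075 0.1124 0.1137 0.1152 0.1491]
plate z 0.1133 [array([600.3,  16.3]), array([127.5, 103.5]), np.float64(1.4)]
tilt [0.003 0.006]
top [([306.0, 180.3], 0.9)] [([308.8, 179.6], 0.66)]
603 z pct [0.1085 0.1121 0.114  0.1159 0.1483]
plate z 0.1135 [array([565.3,  20.3]), array([57.7, 87.5]), np.float64(1.0)]
tilt [-0.008 -0.002]
t 10.1 pos [0.5974 0.0161 0.1222] F [-6.   0.   9.8] j [-0.06  0.2   1.61 -0.    1.33 -1.64] g 0.18
yawx -179.38
shift [-0.0001 -0.0001  0.0002] turn [-0.07 -0.07  0.02]
```

View pics/pr_scene.png

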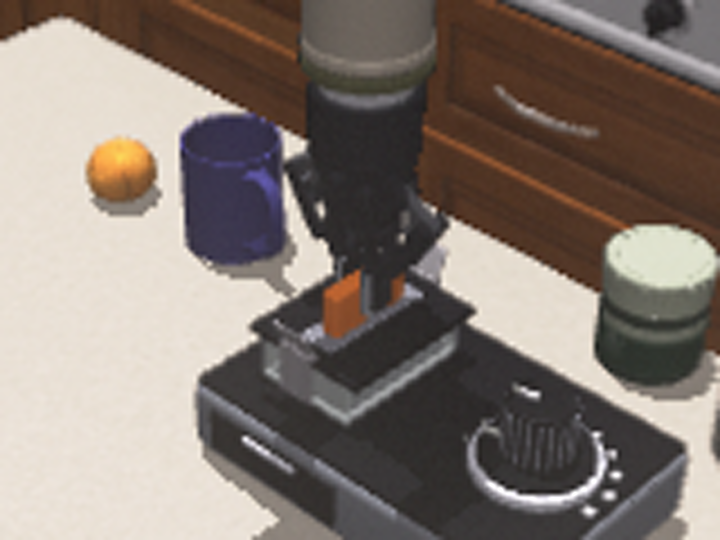

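```bash
python3 -m crank '[0.001,0,0.001,0,0,0,0, 0.002,0,0.002,0,0,0,0, 0.002,0,0.003,0,0,0,0, 0.002,0,0.003,0,0,0,0]'; python3 -c "
from cell import arm;print(arm.sense()['contact_force'])"; python3 lidpose.py pr2
```

```text
t: 10.5
eef_pos: [0.5974, 0.0161, 0.1222]
tcp_rot: [-0.005, 1.0, -0.001, 0.002]
contact_force: [-1.9, 1.0, 15.2]
gripper_width: 0.177
[-1.92524577  0.99442977 15.21895681]
scene [([324.4, 185.4], 0.72), ([423.7, 308.4], 0.22)] [([325.5, 176.3], 0.59)]
670 z pct [0.1072 0.1123 0.1138 0.1156 0.1486]
plate z 0.1132 [array([599. ,  16.1]), array([104.5, 124.2]), np.float64(89.7)]
tilt [0.003 0.009]
top [([184.9, 157.8], 0.75), ([308.2, 186.1], 0.74)] [([308.5, 179.8], 0.71)]
598 z pct [0.108  0.112  0.1139 0.1158 0.1506]
plate z 0.1134 [array([565.2,  20.5]), array([58.3, 87.6]), np.float64(0.3)]
tilt [ 0.001 -0.002]
```

View pics/pr2_scene.png

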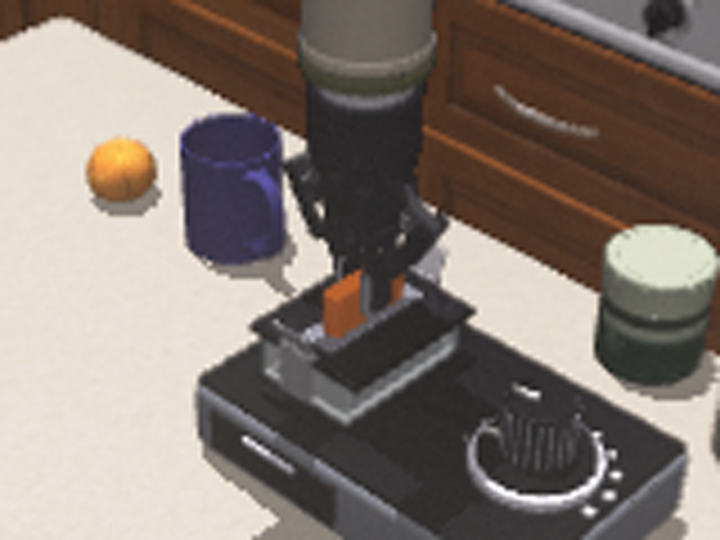

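```bash
python3 -m crank '[0.0005,0,0.003,0,0,0,0, 0.0005,0,0.005,0,0,0,0, 0.0005,0,0.006,0,0,0,0]'; python3 -m crank '[0,0,-0.001,0,0,0,0, 0,0,-0.001,0,0,0,0.6, 0,0,-0.001,0,0,0,1, 0,0,-0.001,0,0,0,1, 0,0,-0.001,0,0,0,1, 0,0,-0.001,0,0,0,1]';  python3 lidpose.py rel
```

```text
t: 11.2
eef_pos: [0.5977, 0.0161, 0.1221]
tcp_rot: [-0.006, 1.0, -0.001, 0.003]
contact_force: [-24.6, 0.4, 48.3]
gripper_width: 0.171
t: 11.8
eef_pos: [0.5975, 0.0161, 0.1226]
tcp_rot: [-0.005, 1.0, -0.001, 0.003]
contact_force: [-0.2, 0.0, -0.1]
gripper_width: 0.995
scene [([324.6, 189.4], 0.75)] [([326.8, 175.6], 0.68)]
733 z pct [0.1047 0.1123 0.1138 0.1209 0.1499]
plate z 0.113 [array([599.1,  16.1]), array([125.2, 102.1]), np.float64(0.2)]
tilt [0.004 0.004]
top [([309.8, 183.4], 0.66)] [([306.7, 178.4], 0.86), ([183.3, 156.7], 0.73)]
571 z pct [0.1079 0.1122 0.114  0.116  0.1484]
plate z 0.1134 [array([563.9,  21.5]), array([55., 85.]), np.float64(0.8)]
tilt [-0.013 -0.002]
```

View pics/rel_scene.png

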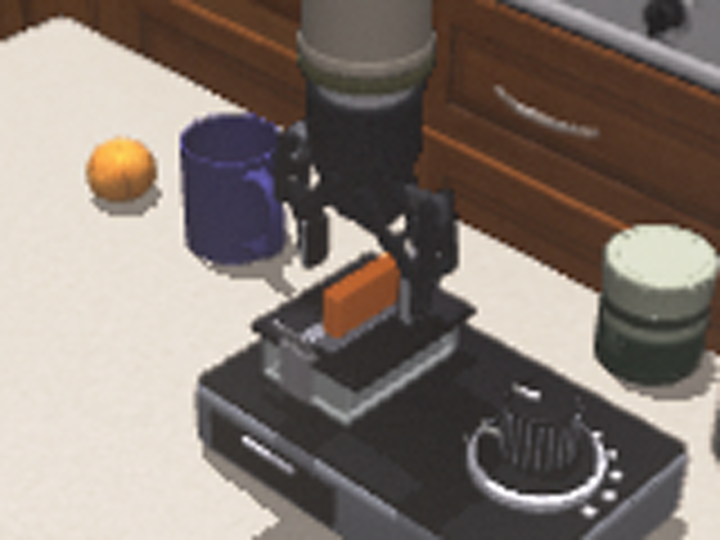

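Pressed with 48 N through the fingers, plate top stays at 0.113 (fully down). Now lift and go to the dial, at tool yaw ≈146°.

```bash
python3 -m crank '[0,0,-0.02,0,0,0,1, 0,0,-0.05,0,0,0,1, 0,0,-0.075,0,0,0,1, 0,0,-0.08,0,0,0,1, 0,0,-0.08,0,0,0,1]'; python3 lidpose.py fr; python3 go.py 0.599 -0.142 0.2 146
```

```text
t: 12.7
eef_pos: [0.598, 0.0161, 0.2044]
tcp_rot: [-0.006, 1.0, -0.001, 0.004]
contact_force: [-0.3, 0.1, -0.7]
gripper_width: 1.003
scene [([324.6, 187.6], 0.71)] [([326.8, 177.6], 0.75), ([303.1, 170.2], 0.72)]
778 z pct [0.1092 0.1127 0.1142 0.121  0.1497]
plate z 0.1134 [array([598.2,  16.5]), array([124.2, 104.1]), np.float64(0.2)]
tilt [0.005 0.007]
top [([305.8, 184.2], 0.95)] [([309.4, 179.4], 0.65)]
675 z pct [0.108  0.1121 0.1142 0.1161 0.1507]
plate z 0.1135 [array([570.1,  21.8]), array([66.4, 84.9]), np.float64(1.3)]
tilt [-0.002 -0.006]
t 13.1 pos [0.5968 0.0162 0.2022] F [ 0.6 -0.2 -0.2] j [-0.06  0.13  1.54 -0.    1.47 -1.64] g 1.001
yawx -179.37
shift [-0.0004 -0.1582  0.0024] turn [-0.    0.28 34.63]
```

View pics/fr_scene.png

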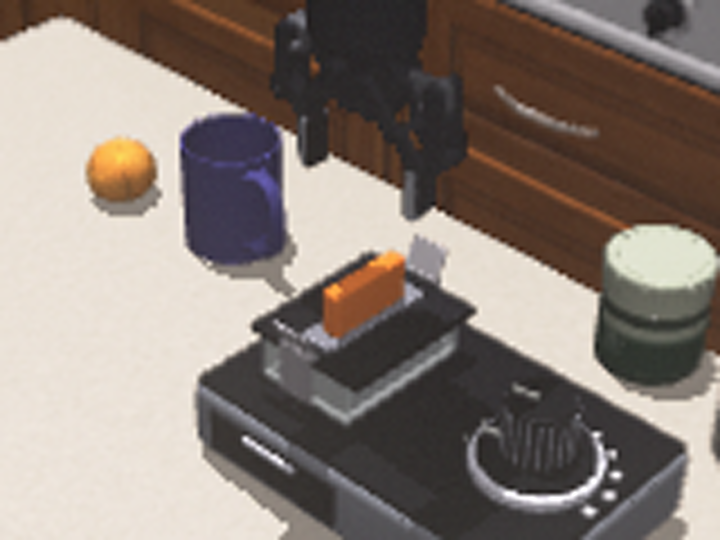

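```bash
python3 -m crank '[0,-0.03,0,0,0.1,6,1, 0,-0.065,0,0,0.2,13,1, 0,-0.1,0,0,0.3,20,1, 0,-0.135,0,0,0.3,27,1, 0,-0.155,0,0,0.3,33,1, 0,-0.158,0.002,0,0.3,34.6,1, 0,-0.158,0.002,0,0.3,34.6,1, 0,-0.158,0.002,0,0.3,34.6,1, 0,-0.158,0.002,0,0.3,34.6,1]'; python3 go.py 0.599 -0.142 0.094 146
```

```text
t: 14.0
eef_pos: [0.5986, -0.1406, 0.2003]
tcp_rot: [0.291, 0.957, 0.0, -0.0]
contact_force: [0.3, 0.4, 0.4]
gripper_width: 1.0
t 14.0 pos [ 0.5986 -0.1406  0.2003] F [0.3 0.4 0.4] j [-0.31  0.19  1.48  0.    1.47 -1.29] g 1.0
yawx 146.19
shift [-0.0012 -0.001   0.1063] turn [-0.   -0.03  0.19]
```

```bash
python3 -m crank '[-0.001,-0.001,0.03,0,0,0,1, -0.001,-0.001,0.065,0,0,0,1, -0.001,-0.001,0.095,0,0,0,1, -0.001,-0.001,0.105,0,0,0,1, -0.001,-0.001,0.106,0,0,0,1, -0.001,-0.001,0.106,0,0,0,0, -0.001,-0.001,0.106,0,0,0,0, -0.001,-0.001,0.106,0,0,0,0, -0.001,-0.001,0.106,0,0,0,0, -0.001,-0.001,0.106,0,0,0,0, -0.001,-0.001,0.106,0,0,0,0]'; python3 go.py 0.599 -0.142 0.094 146
```

```text
t: 15.1
eef_pos: [0.6005, -0.142, 0.097]
tcp_rot: [0.291, 0.957, 0.0, 0.002]
contact_force: [-1.0, 2.2, 5.7]
gripper_width: 0.549
t 15.1 pos [ 0.6005 -0.142   0.097 ] F [-1.   2.2  5.7] j [-0.32  0.27  1.58  0.    1.29 -1.3 ] g 0.549
yawx 146.2
shift [ 0.0013 -0.0008  0.003 ] turn [0.1  0.18 0.2 ]
```

```bash
python3 -m crank '[0,0,0,0,0,8,0, 0,0,0,0,0,16,0, 0,0,0,0,0,24,0, 0,0,0,0,0,32,0, 0,0,0,0,0,40,0, 0,0,0,0,0,48,0, 0,0,0,0,0,56,0, 0,0,0,0,0,64,0, 0,0,0,0,0,68,0, 0,0,0,0,0,68,0]'; python3 go.py 0.599 -0.142 0.097 78.2
```

```text
t: 16.1
eef_pos: [0.5998, -0.1421, 0.0971]
tcp_rot: [0.776, 0.63, 0.001, 0.001]
contact_force: [-4.4, -0.5, -1.4]
gripper_width: 0.547
t 16.1 pos [ 0.5998 -0.1421  0.0971] F [-4.4 -0.5 -1.4] j [-0.32  0.27  1.58  0.    1.29 -0.11] g 0.547
yawx 78.14
shift [-0.     -0.0008  0.0001] turn [ 0.12 -0.   -0.06]
```

Forces small. Continue to 135° total (68 + 67, plus 1° for slip).

```bash
python3 -m crank '[0,0,0,0,0,8,0, 0,0,0,0,0,16,0, 0,0,0,0,0,24,0, 0,0,0,0,0,32,0, 0,0,0,0,0,40,0, 0,0,0,0,0,48,0, 0,0,0,0,0,56,0, 0,0,0,0,0,64,0, 0,0,0,0,0,68,0, 0,0,0,0,0,68,0]'; python3 go.py 0.599 -0.142 0.097 11
```

```text
t: 17.1
eef_pos: [0.5994, -0.1416, 0.0971]
tcp_rot: [0.996, 0.089, 0.001, -0.0]
contact_force: [-3.5, 2.7, -2.9]
gripper_width: 0.545
t 17.1 pos [ 0.5994 -0.1416  0.0971] F [-3.5  2.7 -2.9] j [-0.32  0.27  1.58  0.    1.29  1.08] g 0.545
yawx 10.23
shift [-0.0005  0.0003  0.0001] turn [-0.02 -0.07 -0.77]
```

```bash
python3 -m crank '[0,0,0,0,0,0,0.6, 0,0,0,0,0,0,1, 0,0,0,0,0,0,1, 0,0,0,0,0,0,1, 0,0,0,0,0,0,1, 0,0,-0.03,0,0,0,1, 0,0,-0.07,0,0,0,1, 0,0,-0.11,0,0,0,1, 0,0,-0.15,0,0,0,1, 0,0,-0.18,0,0,0,1, -0.04,0,-0.18,0,0,0,1, -0.08,0,-0.18,0,0,0,1, -0.12,0,-0.18,0,0,0,1, -0.16,0,-0.18,0,0,0,1, -0.2,0,-0.18,0,0,0,1, -0.2,0,-0.18,0,0,0,1]'; python3 lidpose.py fin; python3 - <<'E'
from h import *
for c in ["scene","top"]:
    d=imaging.capture(c)
    p=finder.place_of("dial_pointer",c)[:2]
    for q in p:
        X=onz(d,q["uv"],.085)[0]; print(c,q["conf"],X,"click",(101.6-np.degrees(np.arctan2(X[1]+.142,X[0]-.599)))/22.5)
    u,v=proj(d,[[.5985,-.057,.1]])[0].astype(int)
    cv2.imwrite(f"pics/end_{c}.png",cv2.resize(d["image"][v-60:v+60,u-80:u+80],None,fx=4.5,fy=4.5,interpolation=2)[:,:,::-1])
    for n,z in dict(mug=0,tub=0,mandarin=0,lemon=0).items():
        for r in finder.place_of(n,c)[:1]: print(c,n,round(r["conf"],2),onz(d,r["uv"],z)[0].round(4))
print(arm.sense())
E
```

```text
t: 18.7
eef_pos: [0.3992, -0.1778, 0.277]
tcp_rot: [0.996, 0.088, 0.0, 0.0]
contact_force: [1.1, -0.1, 0.3]
gripper_width: 0.997
scene [([324.3, 186.3], 0.95)] [([325.3, 177.5], 0.71), ([364.2, 211.1], 0.47)]
507 z pct [0.1097 0.1127 0.1144 0.1225 0.1491]
plate z 0.1132 [array([585.2,  16.4]), array([ 99.1, 104.6]), np.float64(0.6)]
tilt [0.007 0.003]
top [([308.4, 182.1], 0.77)] [([308.4, 181.2], 0.91), ([308.4, 162.0], 0.67)]
1626 z pct [0.1082 0.112  0.1138 0.1161 0.1509]
plate z 0.1133 [array([598. ,  15.5]), array([123. ,  99.3]), np.float64(1.7)]
tilt [-0.002 -0.002]
scene 0.64 [ 0.62430273 -0.17408897  0.085     ] click 6.815270331793527
scene 0.56 [0.62828017 0.2964139  0.085     ] click 0.6853740134688754
scene mug 0.63 [0.706  0.2468 0.    ]
scene tub 0.57 [ 0.4968 -0.4242  0.    ]
scene mandarin 0.69 [0.6966 0.4164 0.    ]
scene lemon 0.56 [ 0.3766 -0.3549  0.    ]
top 0.77 [ 0.6239001  -0.15551938  0.085     ] click 5.782200475008168
top mug 0.81 [0.6938 0.2429 0.    ]
top mandarin 0.66 [0.6897 0.392  0.    ]
{'t': 19.7, 'joints': array([-5.32417570e-01, -3.30763671e-01,  1.83650415e+00,  1.04234147e-03,
        1.63499013e+00,  8.60011171e-01]), 'qvel': array([-0.00115625, -0.00161757,  0.00131968, -0.00039396, -0.00026221,
        0.00010492]), 'effort': array([ 1.45062411e-02, -3.35677135e+01, -5.06725144e+01,  8.70090531e-03,
       -5.77423547e-03,  1.56295087e-04]), 'eef_pos': array([ 0.4024163 , -0.1772253 ,  0.27689994]), 'tcp_rot': array([ 9.96022535e-01,  8.90991187e-02,  6.53261311e-04, -1.71799743e-04]), 'contact_force': array([-0.44913435, -0.22691576,  0.33747   ]), 'wrist_torque': array([-0.03496363, -0.02560632, -0.01021817]), 'gripper_width': 1.0062687297618316}
```

View pics/end_scene.png

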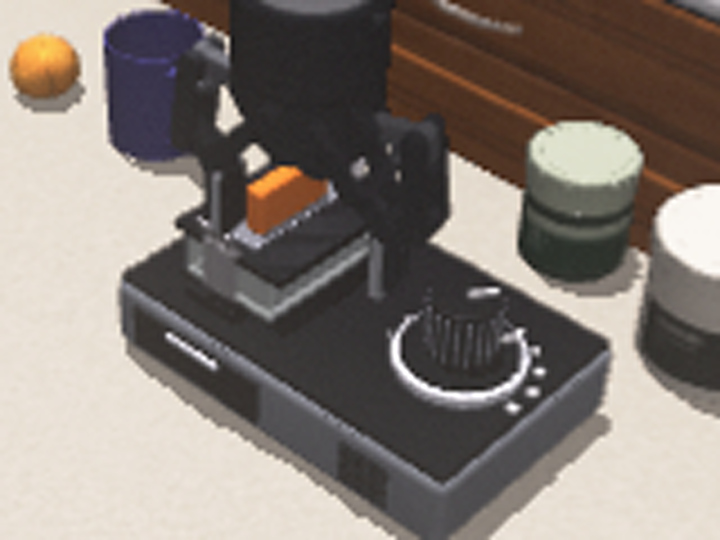

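View pics/end_top.png

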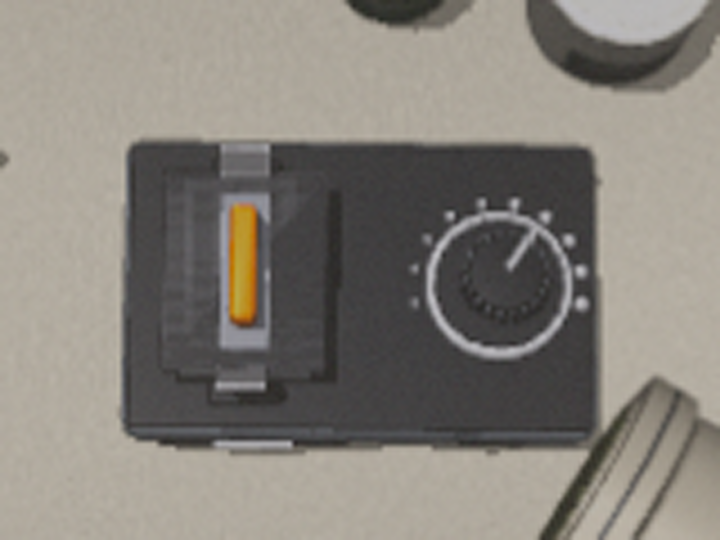

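```bash
python3 -c "
from cell import arm;print(arm.close_job())"
```

```text
the job is handed in; nothing more can be done
None
```

I set the dial to click 6, pressed the lid home on the hopper, and handed the job in at about 20 s of the 64 s allowed. The interface gives no verdict, so what follows rests on my own last checks.

- **Lid:** The plate's top measured 0.113 m in both cameras, which puts the underside on the 0.105 m rim. From the top camera its centre was about (0.598, 0.0155) m against the hopper's (0.5975, 0.016), with about 1° of turn and almost no tilt. The front clip clearly overlaps the lid end in both views; the rear clip I could confirm only from the top view and the lid's full depth.
- **Lid forces:** The lid went in with a sideways pull of about 6 N, so I shifted it about 2 mm towards the front before the final press. That press peaked at 48 N at the wrist, through the fingers, against the 120 N limit.
- **Dial:** It started at click 0. I turned it 136° clockwise and let it settle. In the top view the pointer lines up with the seventh dot, which is click 6.
- **Disagreements on the dial:** The pointer network read 5.8 clicks from the top camera and 6.8 from the scene camera. I put the second down to a poor detection and relied on the top picture.
- **Other objects:**
  - The mug, tub and mandarin read within about 22 mm of their first positions in the same camera.
  - The lemon read within 8 mm.
  - The largest of these, 22 mm for the mandarin in the scene camera, I take as network scatter; the top camera gave 9 mm.
  - The robot never went near any of them.
- **Robot:** It ended clear of everything, with the gripper open and about 0.6 N on the wrist.

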